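# Release the slab tray with its two latch keys

### The arm

A 7-joint arm with a two-finger parallel gripper is mounted at the origin on the work surface. World frame = base frame: x ahead of the robot, y to its left, z up, the work surface at z = 0. Lengths are in m, angles in rad, forces in N, time in s.
With the tool pointing down it reaches from about 0.425 to 0.925 m from the base axis. Payload 6.8 kg.
Tool frame: the origin (TCP) lies at the very end of the fingers, on their centre line; the grasp point (between the pads) lies 19 mm behind it; z points along the fingers, x is the direction in which the jaws open and shut, and the axes are right-handed (so a half turn about z gives the same grasp; the last joint's range is limited). The gripper opens to 85 mm and grips with 20 to 120 N. Pads are 22 mm wide; open, the fingers measure 114 mm over their backs; the gripper's body (76 mm by 85 mm) begins 54 mm behind the grasp point. The pads swing forward as they close: fully open they stand 13 mm farther back than shut.
Start: joints at [-1.386, 0.477, 0.022, 1.555, -0.011, 1.109, -0.083], TCP at [0.195, 0.646, 0.231] pointing down, gripper open.
Joint ranges: [-2.96, 2.96], [-0.34, 2.1], [-1.41, 1.46], [0.24, 2.44], [-1.37, 4.51], [0.17, 1.92], [-2.96, 2.96]. Speed limits (rad/s): [2.39, 2.39, 3.14, 3.14, 3.14, 3.14, 3.14].

### API

Orientations are given as a rotation vector (axis times angle).
In Python, from bench import get_obs, imaging, hand_in gives the robot as it stands.
- The arm moves only by the tool send_rows, never from a script. Its argument "motion" is a list of rows, each an object with "dp": the shift along the world's x, y, z in m, a list of three; "rot": the turn, a rotation vector about the world's x, y, z in rad, a list of three; "grip": the finger opening in m, from 0 to 0.0854. In form: [{"dp": [dx, dy, dz], "rot": [ax, ay, az], "grip": grip}, ...]. A call has 1 to 20 rows; each row shifts and turns the pose as measured when the row begins; what a row does not reach is not made up. A row lasts 1/8 s, in which the tool goes at most 62.5 mm and 10.7 degrees, less where a joint would pass 70% of its speed; a pose out of reach is approached as far as the arm can. A call is refused whole if a number of a shift passes 0.0625 or a number of a turn 0.188, either way. A call with a gripper value outside its range is refused whole. The fingers move at their own pace and stop on an object; "grip_force" is the grip in N (left out, the last holds). Time passes only in rows, so rows that do not move let the fingers close. It gives the time, the measured TCP pose, the force and the opening at its end, in the units of the state.
- get_obs(): the state, without advancing time (a new reading comes with each control period).
- imaging.grab_frame(name): name is "scene" or "top" or "wrist"; returns a dict with "img" (384x512x3 uint8, red, green, blue), "fx", "fy", "cx", "cy" (pixels), "R" (3x3) and "t" (3): a world point X has camera coordinates R X + t. Camera axes: x right, y down, z forward; pixel columns grow to the right and rows downward; lengths in m; the calibration is good to about 2 mm. The wrist camera is an equidistant fisheye: a pixel r from the principal point sees the ray r / f radians off the axis. A picture is of the moment at which its call begins. There is no depth.
- hand_in(): hands the job in, once; it reports no verdict.
The state is a dict: "clock": time; "joints": joint angles; "qvel": joint speeds; "tau": joint torques, N m; "tcp_pos": TCP position; "orientation": TCP orientation; "contact_force": force on the tool from outside, world axes, zero at the start; "moment": the same for the moment, N m; "grip_width": finger opening in m.
Only numpy, scipy, OpenCV 4.12 (cv2) and the standard library are available. Lean on these libraries where they do the work, as an engineer would, in place of code of your own. Each camera call takes 0.05 s, during which the arm holds its last target. There are 200 camera calls.

### The job

With the fingers, push the tin that stands in front of the grey box along the table until it is completely out of the tray's way, without picking it up or tipping it. Then press the two round keys on top of the box together, one fingertip on each, and keep both fully down until the tray has slid all the way out; then let go and move clear. The tray must not run into the tin, and the other things on the bench stay where they are.

Things in the scene. Friction and masses are not known exactly. Their poses are not given: they have to be found in the camera images.
- slab_box: fixed grey steel box, 180 mm deep (x), 200 mm wide (y), 70 mm high, with the slab tray in its front. Origin: middle of its underside on the table; its x axis points from the front to the back, away from the tray's opening, y to its left, z up. The front face is at x = -90 mm. Two round keys stand on its top near the front, 64 mm apart; either side of the tray's middle line the table in front of the box is free for 190 mm
- left_key_top (a point): centre of the top face of the left round release key (+y side of the box's middle, at x -45, y +32 mm in the box's frame): plain metal cap 30 mm across, its top 84 mm above the table when up, in a collar 42 mm across that stands 3 mm above the box's top
- right_key_top (a point): centre of the top face of the right round release key (-y side of the box's middle, at x -45, y -32 mm in the box's frame): plain metal cap 30 mm across, its top 84 mm above the table when up, in a collar 42 mm across that stands 3 mm above the box's top
- left_key (a joint): travel of the left release key in m: 0 up, 0.007 fully down. Springs back by itself; needs about 1.2 N to start and 4 N to be fully down. Its latch is free when it is at least 5 mm down
- right_key (a joint): travel of the right release key in m: 0 up, 0.007 fully down. Springs back by itself; needs about 1.2 N to start and 4 N to be fully down. Its latch is free when it is at least 5 mm down
- tray (a joint): how far the slab tray stands out of the box, in m: 0 shut, 0.070 fully out. It slides out of the front along the box's -x, driven by its own slow spring (about 6 N, some 2 to 3 s for the full way), only while both keys are down together; if either key comes up early the tray catches on a tooth, and goes on when both are pressed again
- tray_front (a point): middle of the tray's front panel, on its outer face (panel 126 mm wide, 54 mm high; the tray with its dark slab behind it is 118 mm wide)
- tin_center (a point): centre (26 mm above its foot) of a closed round metal tin with a paper band, 60 mm across, 54 mm high, 0.2 to 0.4 kg, standing on the table in front of the tray. z is its upright axis
- bowl: bystander: a small steel bowl, 110 mm across, 45 mm high; origin under its centre
- spatula: bystander: a spatula 200 mm long lying on the table
- brush: bystander: a brush 180 mm long lying on the table
- offcut: bystander: a dark slab offcut, 90 x 50 x 28 mm; origin under its centre
- cup: bystander: a white plastic cup, 68 mm across, 80 mm high; origin under its centre
- jigger: bystander: a tiny steel measuring cup, 40 mm across, 32 mm high, standing loose on the rear part of the box's top; origin under its centre
Things that resemble listed ones, but are neither listed nor needed, are in the scene too. What is shaped like the part that bears tin_center but blue or turquoise is not meant.

How it is judged:
On the way, in this order (a step that is already met when the one before it is completed fails the run):
1. the tin stands upright on the table, out of the tray's way, with the tray still shut ((y of tin_center in the frame of slab_box above 0.095 m or y of tin_center in the frame of slab_box below -0.095 m or x of tin_center in the frame of slab_box below -0.195 m) and angle between tin_center's own z axis and vertical below 0.15 rad and height (world z) of tin_center below 0.034 m and linear speed of tin below 0.02 m/s and value of joint tray below 0.008 m), for 0.2 s.
2. the tray is fully out while both keys are still held down (value of joint tray above 0.066 m and value of joint each of left_key, right_key above 0.0045 m), for 0.2 s.
At the end, for the whole second after the job is handed in: The tray is out by more than 66 mm of its 70, both keys are up again (less than 1.5 mm down), and the tin stands at rest, upright on the table with its centre more than 95 mm to one side of the tray's middle line (or more than 105 mm in front of the box's front face) (value of joint tray above 0.066 m and value of joint each of left_key, right_key below 0.0015 m and (y of tin_center in the frame of slab_box above 0.095 m or y of tin_center in the frame of slab_box below -0.095 m or x of tin_center in the frame of slab_box below -0.195 m) and angle between tin_center's own z axis and vertical below 0.15 rad and height (world z) of tin_center below 0.034 m and linear speed of tin below 0.02 m/s); the robot touches nothing.
It fails at once if the tin is lifted off the table or tipped over (height (world z) of tin_center above 0.038 m or angle between tin_center's own z axis and vertical above 0.4 rad).
It fails at once if the tray runs into the tin (contact force between tray and tin above 0.5 N).
It fails at once if another thing on the bench is moved more than 30 mm (distance of any of bowl, spatula, brush, offcut, cup, jigger from where it was at the start of the episode above 0.03 m).
It also fails if it takes over 58 s, if anything falls off the work surface, if the arm or the gripper's body presses on something with over 40 N, if the wrist force passes 120 N, or if a joint passes its speed limit or range.

## Working session

There is one attempt and no reset: what is moved stays moved. The work goes in short steps, Python scripts to look and compute and a tool call to move; the robot and the scene stay as the last step left them, time stands still between calls to the robot, and variables do not carry over. Pictures are saved under pics/ and viewed, about 8 in all and at most 12, crops included, and the job is handed in when it is done.

Besides the shell and the picture viewer there is one more tool, called after "Emit:" as name(argument=value, ...), one argument or row to a line, values as JSON. send_rows: Moves the arm, as the interface text tells. Its arguments: {"type":"object","properties":{"motion":{"type":"array","items":{"type":"object","properties":{"dp":{"type":"array","items":{"type":"number"}},"rot":{"type":"array","items":{"type":"number"}},"grip":{"type":"number"}}}},"grip_force":{"type":"number"}},"required":["motion"]}

```bash
mkdir -p pics
cat > h.py <<'E'
import numpy as np, cv2, pickle
from bench import get_obs, imaging, hand_in
def grab(n,name):
    f=imaging.grab_frame(n); pickle.dump(f,open(f'{name}.pkl','wb'))
    cv2.imwrite(f'pics/{name}.png',cv2.cvtColor(f['img'],cv2.COLOR_RGB2BGR)); return f
def ld(name): return pickle.load(open(f'{name}.pkl','rb'))
def proj(f,X):
    c=np.array(f['R'])@np.asarray(X,float)+np.array(f['t']); return f['fx']*c[0]/c[2]+f['cx'],f['fy']*c[1]/c[2]+f['cy']
def atz(f,u,v,z):
    R=np.array(f['R']);o=-R.T@np.array(f['t']);d=R.T@np.array([(u-f['cx'])/f['fx'],(v-f['cy'])/f['fy'],1])
    return o+d*(z-o[2])/d[2]
E
python3 - <<'E'
from h import *
a=grab('top','top0');b=grab('scene','sc0')
im=np.hstack([a['img'],b['img']])[:,:,::-1]
cv2.imwrite('pics/both.png',cv2.resize(a['img'][:,:,::-1],(800,600),interpolation=cv2.INTER_CUBIC))
cv2.imwrite('pics/sc.png',cv2.resize(b['img'][:,:,::-1],(800,600),interpolation=cv2.INTER_CUBIC))
for f in(a,b): print(f['fx'],f['cx'],f['cy'],np.round(-np.array(f['R']).T@f['t'],3), np.round(f['R'],2).tolist())
print(get_obs())
E
```

```text
426.4148788188889 250.5063592514164 196.81892042411076 [0.396 0.05  1.468] [[0.01, -1.0, 0.01], [-0.99, -0.01, -0.11], [0.11, -0.01, -0.99]]
417.5079707856491 255.2713105835727 189.6331114993376 [ 1.368 -0.018  0.96 ] [[0.05, 1.0, 0.02], [0.73, -0.03, -0.69], [-0.69, 0.05, -0.73]]
{'clock': 0.1, 'joints': array([-1.38610487,  0.47775492,  0.02234195,  1.55634354, -0.01150207,
        1.10932715, -0.08311146]), 'qvel': array([ 1.79384871e-05, -3.91308674e-03,  3.45203207e-03, -2.80478220e-03,
        4.87562390e-04,  5.00117138e-04,  1.24307126e-03]), 'tau': array([ 4.82288204e-03, -5.97760856e+01,  1.61362879e+00, -2.81955028e+01,
        1.27618090e-02,  4.92176405e-03, -1.11557074e-05]), 'tcp_pos': array([0.19467649, 0.64575184, 0.23040162]), 'orientation': array([ 2.52082668e+00,  1.87297650e+00, -2.02767505e-03]), 'contact_force': array([-0.08947434,  0.00675241, -0.74456187]), 'moment': array([ 0.01327691,  0.01868827, -0.01290824]), 'grip_width': 0.08561845590304079}
```

View pics/both.png

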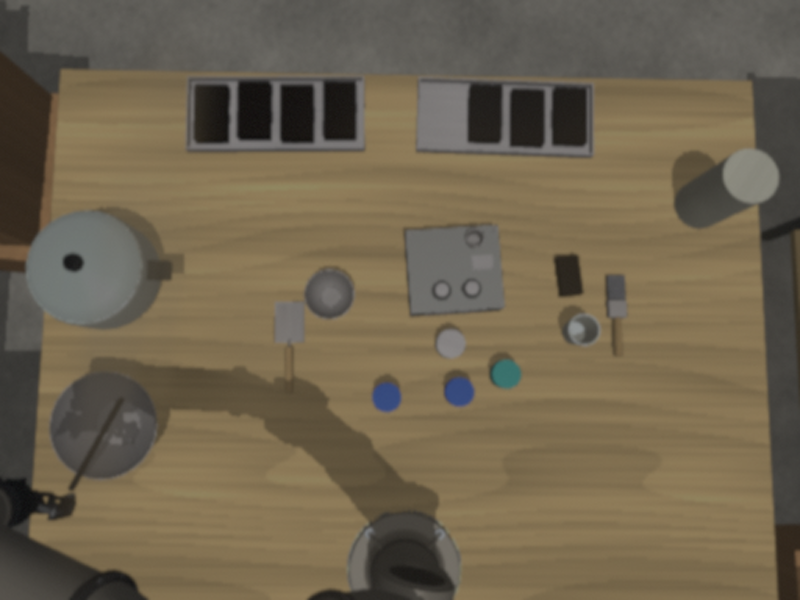

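View pics/sc.png

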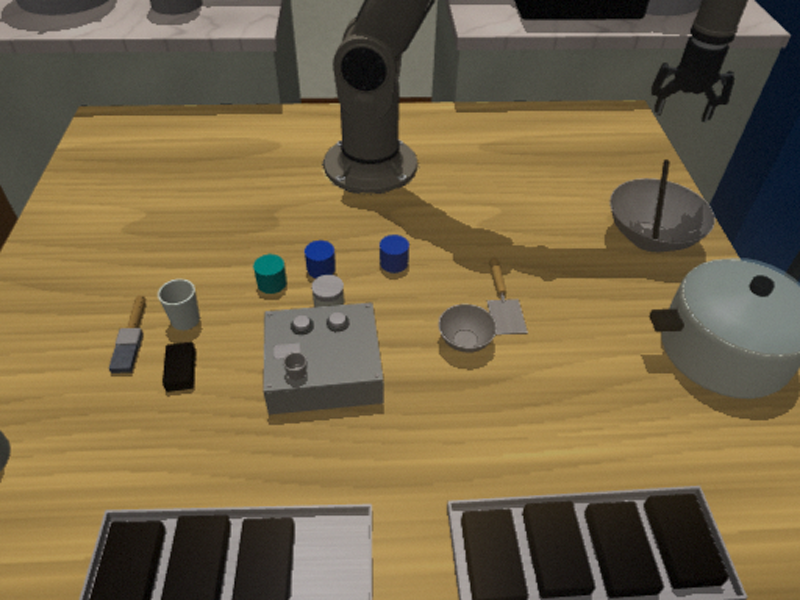

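The top view shows the grey box around (455,270), with its keys at (442,290) and (472,288) and the jigger at (474,238). There are four tin candidates: pale grey (451,343), blue (459,391), blue (387,396) and turquoise (505,373). Only the pale one is not blue or turquoise, and it stands right in front of the tray. I'll confirm it in a crop.

Run:
```python
from h import *
f=ld('top0'); g=ld('sc0')
a=f['img'][130:275,225:385]; b=g['img'][145:275,150:270]
A=cv2.resize(a,(480,435),interpolation=cv2.INTER_CUBIC);B=cv2.resize(b,(320,347),interpolation=cv2.INTER_CUBIC)
o=np.zeros((435,800,3),np.uint8);o[:,:480]=A;o[:347,480:]=B
cv2.imwrite('pics/crop.png',o[:,:,::-1])
```

```text
(no output)
```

View pics/crop.png

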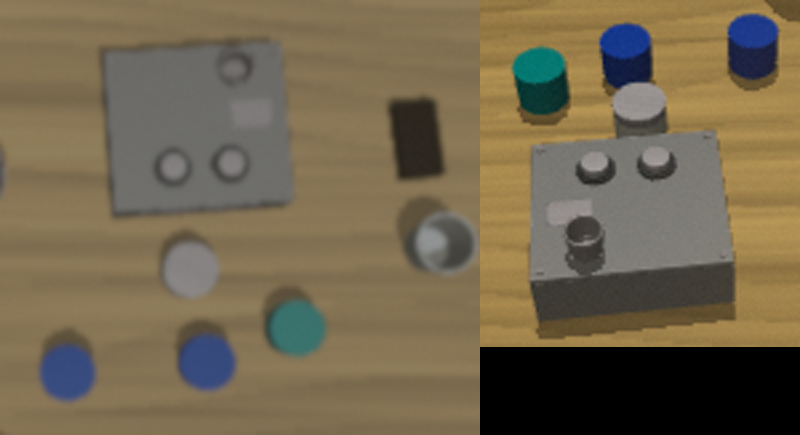

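Run:
```python
from h import *
f=ld('top0');g=ld('sc0')
P=lambda u,v,z:np.round(atz(f,u/3+225-.33,v/3+130-.33,z)[:2],4)
S=lambda u,v,z:np.round(atz(g,(u-480)/2.667+150-.33,v/2.667+145-.33,z)[:2],4)
print('box',[P(*c,.07) for c in[(102,48),(278,40),(292,203),(113,215)]])
L=P(173,166,.084);R=P(232,163,.084);print('keys',L,R,'scene',S(656,158,.084),S(594,161,.084))
for n,c in dict(tin=(190,268),b1=(207,362),teal=(297,328),b2=(67,372)).items(): print(n,P(*c,.054))
print('tin sc',S(640,99,.054)); print('cup',P(445,243,.08),'jig',P(235,68,.102),'bowl',np.round(atz(f,330*.64,293*.64,.045)[:2],3),'spat',np.round(atz(f,289*.64,322*.64,0)[:2],3),np.round(atz(f,290*.64,392*.64,0)[:2],3))
y=L-R;psi=np.arctan2(-y[0],y[1]);print('psi',psi,np.linalg.norm(y))
```

```text
box [array([0.7194, 0.0059]), array([ 0.7315, -0.1907]), array([ 0.5485, -0.2053]), array([ 0.5326, -0.0081])]
keys [ 0.5859 -0.0726] [ 0.5901 -0.1372] scene [ 0.59   -0.0705] [ 0.5919 -0.135 ]
tin [ 0.4764 -0.0946]
b1 [ 0.3733 -0.1135]
teal [ 0.4117 -0.2129]
b2 [0.3606 0.0401]
tin sc [ 0.4729 -0.0915]
cup [ 0.5058 -0.3708] jig [ 0.692  -0.1382] bowl [0.579 0.163] spat [0.519 0.256] [0.366 0.249]
psi 0.06492410442683415 0.06473638853071739
```

The pale tin, at about (0.475,-0.093), is the one meant. Box centre is about (0.6335,-0.100) with yaw about 0.073. I'll push the tin towards box +y with both fingers (30 mm apart, jaw along box x) cradling it. First I approach from -y at height.

Emit:
send_rows(
  motion=[
    {"dp":[0.044,-0.037,0],"rot":[0,0,-0.067],"grip":0.03},
    {"dp":[0.044,-0.037,0],"rot":[0,0,-0.067],"grip":0.03},
    {"dp":[0.044,-0.037,0],"rot":[0,0,-0.067],"grip":0.03},
    {"dp":[0.044,-0.037,0],"rot":[0,0,-0.067],"grip":0.03},
    {"dp":[0.044,-0.037,0],"rot":[0,0,-0.067],"grip":0.03},
    {"dp":[0.044,-0.037,0],"rot":[0,0,-0.067],"grip":0.03},
    {"dp":[0.044,-0.037,0],"rot":[0,0,-0.067],"grip":0.03},
    {"dp":[0.044,-0.037,0],"rot":[0,0,-0.067],"grip":0.03},
    {"dp":[-0.007,-0.053,0],"rot":[0,0,-0.067],"grip":0.03},
    {"dp":[-0.007,-0.053,0],"rot":[0,0,-0.067],"grip":0.03},
    {"dp":[-0.007,-0.053,0],"rot":[0,0,-0.067],"grip":0.03},
    {"dp":[-0.007,-0.053,0],"rot":[0,0,-0.067],"grip":0.03},
    {"dp":[-0.007,-0.053,0],"rot":[0,0,-0.067],"grip":0.03},
    {"dp":[-0.007,-0.053,0],"rot":[0,0,-0.067],"grip":0.03},
    {"dp":[-0.007,-0.053,0],"rot":[0,0,-0.067],"grip":0.03},
    {"dp":[-0.007,-0.053,0],"rot":[0,0,-0.067],"grip":0.03},
    {"dp":[-0.007,-0.053,0],"rot":[0,0,-0.067],"grip":0.03},
    {"dp":[-0.007,-0.053,0],"rot":[0,0,-0.067],"grip":0.03},
  ],
)

```text
clock: 2.35
tcp_pos: [0.476, -0.2053, 0.224]
orientation: [-3.139, -0.067, 0.013]
contact_force: [1.5, 0.0, 0.3]
grip_width: 0.0299
```

Emit:
send_rows(
  motion=[
    {"dp":[0.004,0.03,0],"rot":[0,0,0.03],"grip":0.03},
    {"dp":[0,0,-0.05],"rot":[0,0,0],"grip":0.03},
    {"dp":[0,0,-0.05],"rot":[0,0,0],"grip":0.03},
    {"dp":[0,0,0],"rot":[0,0,0],"grip":0.03},
  ],
)

```text
clock: 2.85
tcp_pos: [0.4787, -0.181, 0.1225]
orientation: [-3.14, -0.097, 0.01]
contact_force: [-0.0, 0.6, 0.2]
grip_width: 0.0298
```

Run:
```python
from h import *
w=grab('wrist','w1');s=grab('scene','s1')
o=get_obs();print(o['tcp_pos'],o['orientation'])
a=cv2.resize(w['img'],(440,330));b=cv2.resize(s['img'][100:250,120:320],(440,330))
cv2.imwrite('pics/p1.png',np.vstack([w['img'][:, :],cv2.resize(s['img'][110:260,120:320],(512,200*2-184))])[:,:,::-1])
```

```text
[ 0.48151496 -0.18223768  0.12591619] [3.13870550e+00 9.56810848e-02 9.11802234e-04]
```

View pics/p1.png

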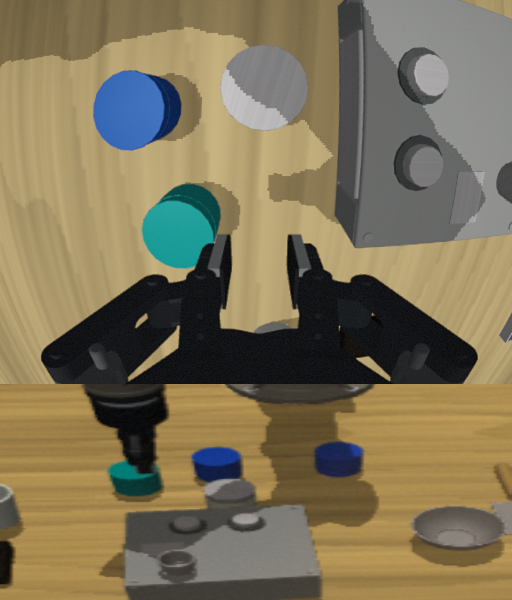

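Wrist view: the pale tin's top is at (264,87), centred between the fingers (x about 259). The left fingertip at (225,237) overlaps the turquoise tin at (180,233), so I'll check that clearance before descending.

Run:
```python
from h import *
w=ld('w1');R=np.array(w['R']);o=-R.T@np.array(w['t'])
def at(u,v,z):
    d=np.array([u-w['cx'],v-w['cy']]);r=np.linalg.norm(d);th=r/w['fx'];k=np.sin(th)*d/max(r,1e-9)
    D=R.T@np.array([k[0],k[1],np.cos(th)]);return np.round((o+D*(z-o[2])/D[2])[:2],4)
print('tin',at(264,87,.054),'teal',at(180,233,.054),'keys',at(431,75,.084),at(425,168,.084))
print('front edge',at(343,20,.07),at(355,245,.07))
```

```text
tin [ 0.4754 -0.0943] teal [ 0.4154 -0.2096] keys [ 0.5856 -0.0727] [ 0.5901 -0.1368]
front edge [ 0.5245 -0.0435] [ 0.5523 -0.2036]
```

Emit:
send_rows(
  motion=[
    {"dp":[-0.002,0.03,0],"rot":[0,0,0],"grip":0.03},
    {"dp":[0,0.002,-0.02],"rot":[0,0,0],"grip":0.03},
    {"dp":[0,0,-0.03],"rot":[0,0,0],"grip":0.03},
    {"dp":[0,0,-0.03],"rot":[0,0,0],"grip":0.03},
    {"dp":[0,0,-0.02],"rot":[0,0,0],"grip":0.03},
    {"dp":[0,0,-0.008],"rot":[0,0,0],"grip":0.03},
    {"dp":[0,0,0],"rot":[0,0,0],"grip":0.03},
  ],
)

```text
clock: 3.82
tcp_pos: [0.4934, -0.1514, 0.0313]
orientation: [3.136, 0.098, 0.047]
contact_force: [-0.1, -0.4, 0.7]
grip_width: 0.0303
```

```bash
cat >> h.py <<'E'
def st():
    from scipy.spatial.transform import Rotation as Q
    o=get_obs();M=Q.from_rotvec(o['orientation']).as_matrix()
    zt=M[:,2];tilt=np.cross(zt,[0,0,-1])
    a=np.arctan2(M[1,0],M[0,0]);d=(0.073-a+np.pi/2)%np.pi-np.pi/2
    print(o['clock'],np.round(o['tcp_pos'],4),'jaw',round(a,3),'corr rot',np.round(tilt,3),'F',np.round(o['contact_force'],1),o['grip_width'].round(4),np.round(o['joints'],2))
E
python3 -c "
from h import *
st();st()"
```

```text
Traceback (most recent call last):
  File "h.py", line 17, in st
    print(o['clock'],np.round(o['tcp_pos'],4),'jaw',round(a,3),'corr rot',np.round(tilt,3),'F',np.round(o['contact_force'],1),o['grip_width'].round(4),np.round(o['joints'],2))
                                                                                                                              ^^^^^^^^^^^^^^^^^^^^^
AttributeError: 'float' object has no attribute 'round'
```

```bash
sed -i "s/o\['grip_width'\].round(4)/round(o['grip_width'],4)/" h.py
python3 -c "
from h import *
st()"
```

```text
3.825 [ 0.4934 -0.1514  0.0313] jaw 0.062 corr rot [0.003 0.03  0.   ] F [-0.1 -0.4  0.7] 0.0303 [-0.16  0.54  0.42  2.12 -0.43  0.53  0.65]
```

Emit:
send_rows(
  motion=[
    {"dp":[-0.008,0,-0.005],"rot":[0,0.015,0],"grip":0.03},
    {"dp":[-0.006,0,-0.006],"rot":[0,0.015,0],"grip":0.03},
    {"dp":[0,0,-0.006],"rot":[0,0,0],"grip":0.03},
    {"dp":[0,0,0],"rot":[0,0,0],"grip":0.03},
  ],
)

```text
clock: 4.32
tcp_pos: [0.4801, -0.1517, 0.0156]
orientation: [3.137, 0.098, 0.003]
contact_force: [-0.1, 0.6, -0.2]
grip_width: 0.0301
```

```bash
python3 -c "
from h import *
st()"
```

```text
4.325 [ 0.4801 -0.1517  0.0156] jaw 0.062 corr rot [0.003 0.002 0.   ] F [-0.1  0.6 -0.2] 0.0301 [-0.15  0.56  0.41  2.14 -0.44  0.52  0.66]
```

Emit:
send_rows(
  motion=[
    {"dp":[0,0.006,-0.003],"rot":[0,0,0],"grip":0.03},
    {"dp":[-0.0005,0.007,0],"rot":[0,0,0],"grip":0.03},
    {"dp":[-0.0005,0.007,0],"rot":[0,0,0],"grip":0.03},
    {"dp":[-0.0005,0.007,0],"rot":[0,0,0],"grip":0.03},
    {"dp":[-0.0005,0.007,0],"rot":[0,0,0],"grip":0.03},
    {"dp":[-0.0005,0.007,0],"rot":[0,0,0],"grip":0.03},
    {"dp":[-0.0005,0.007,0],"rot":[0,0,0],"grip":0.03},
  ],
)

```text
clock: 5.2
tcp_pos: [0.4771, -0.1005, 0.0125]
orientation: [3.137, 0.098, 0.004]
contact_force: [1.0, -0.8, 0.1]
grip_width: 0.0301
```

Run:
```python
from h import *
st()
w=grab('wrist','w2');s=grab('scene','s2')
cv2.imwrite('pics/p2.png',np.vstack([w['img'],cv2.resize(s['img'][110:230,150:300],(512,216))])[:,:,::-1])
```

```text
5.2 [ 0.4771 -0.1005  0.0125] jaw 0.062 corr rot [0.003 0.002 0.   ] F [ 1.  -0.8  0.1] 0.0301 [-0.25  0.55  0.41  2.17 -0.45  0.49  0.57]
```

View pics/p2.png

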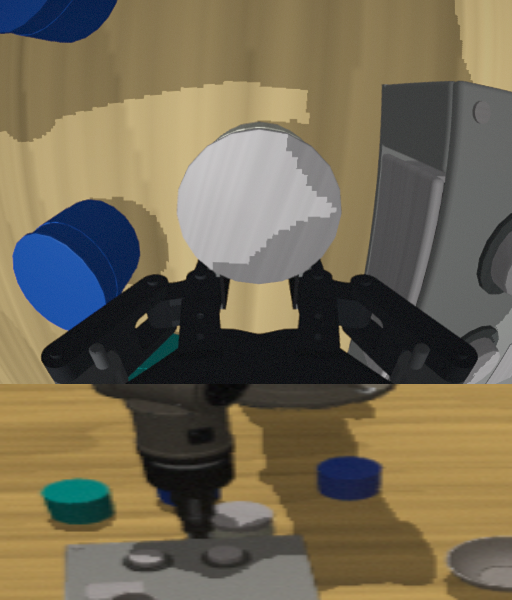

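The tin (259,203) is cradled and upright between the fingers. I'll keep pushing.

Emit:
send_rows(
  motion=[
    {"dp":[-0.0005,0.007,0],"rot":[0,0,0],"grip":0.03},
    {"dp":[-0.0005,0.007,0],"rot":[0,0,0],"grip":0.03},
    {"dp":[-0.0005,0.007,0],"rot":[0,0,0],"grip":0.03},
    {"dp":[-0.0005,0.007,0],"rot":[0,0,0],"grip":0.03},
    {"dp":[-0.0005,0.007,0],"rot":[0,0,0],"grip":0.03},
    {"dp":[-0.0005,0.007,0],"rot":[0,0,0],"grip":0.03},
    {"dp":[-0.0005,0.007,0],"rot":[0,0,0],"grip":0.03},
    {"dp":[-0.0005,0.007,0],"rot":[0,0,0],"grip":0.03},
    {"dp":[-0.0005,0.007,0],"rot":[0,0,0],"grip":0.03},
    {"dp":[-0.0005,0.005,0],"rot":[0,0,0],"grip":0.03},
    {"dp":[0,0.002,0],"rot":[0,0,0],"grip":0.03},
    {"dp":[0,0,0],"rot":[0,0,0],"grip":0.03},
  ],
)

```text
clock: 6.8
tcp_pos: [0.4718, -0.0253, 0.0126]
orientation: [3.137, 0.1, 0.004]
contact_force: [-0.5, -1.3, 0.1]
grip_width: 0.0301
```

Run:
```python
from h import *
st()
```

```text
6.8 [ 0.4718 -0.0253  0.0126] jaw 0.064 corr rot [0.003 0.003 0.   ] F [-0.5 -1.3  0.1] 0.0301 [-0.42  0.54  0.42  2.21 -0.47  0.48  0.43]
```

Emit:
send_rows(
  motion=[
    {"dp":[0,-0.008,0],"rot":[0,0,0],"grip":0.03},
    {"dp":[0.001,-0.015,0],"rot":[0,0,0],"grip":0.03},
    {"dp":[0.001,-0.02,0],"rot":[0,0,0],"grip":0.03},
    {"dp":[0,0,0.03],"rot":[0,0,0],"grip":0.03},
    {"dp":[0,0,0.05],"rot":[0,0,0],"grip":0.03},
    {"dp":[0,0,0.06],"rot":[0,0,0],"grip":0.03},
    {"dp":[0.011,-0.004,0.01],"rot":[0,0,0.158],"grip":0.05},
    {"dp":[0.011,-0.004,0],"rot":[0,0,0.158],"grip":0.05},
    {"dp":[0.011,-0.004,0],"rot":[0,0,0.158],"grip":0.05},
    {"dp":[0.011,-0.004,0],"rot":[0,0,0.158],"grip":0.05},
    {"dp":[0.011,-0.004,0],"rot":[0,0,0.158],"grip":0.05},
    {"dp":[0.011,-0.004,0],"rot":[0,0,0.158],"grip":0.05},
    {"dp":[0.011,-0.004,0],"rot":[0,0,0.158],"grip":0.05},
    {"dp":[0.011,-0.004,0],"rot":[0,0,0.158],"grip":0.05},
    {"dp":[0.011,-0.004,0],"rot":[0,0,0.158],"grip":0.05},
    {"dp":[0.011,-0.004,0],"rot":[0,0,0.158],"grip":0.05},
    {"dp":[0,0,0],"rot":[0,0,0],"grip":0.05},
  ],
)

```text
clock: 8.93
tcp_pos: [0.5819, -0.1359, 0.1679]
orientation: [2.107, 2.325, 0.008]
contact_force: [0.1, -0.3, 0.4]
grip_width: 0.0497
```

Run:
```python
from h import *
st()
w=grab('wrist','w3');s=grab('top','t3')
cv2.imwrite('pics/p3.png',np.vstack([w['img'],cv2.resize(s['img'][130:275,200:385],(512,216*1))])[:,:,::-1])
```

```text
8.925 [ 0.5819 -0.1359  0.1679] jaw 1.669 corr rot [-0.001  0.007  0.   ] F [ 0.1 -0.3  0.4] 0.0497 [-0.08  0.42  0.26  1.83 -0.14  0.9   1.92]
```

View pics/p3.png

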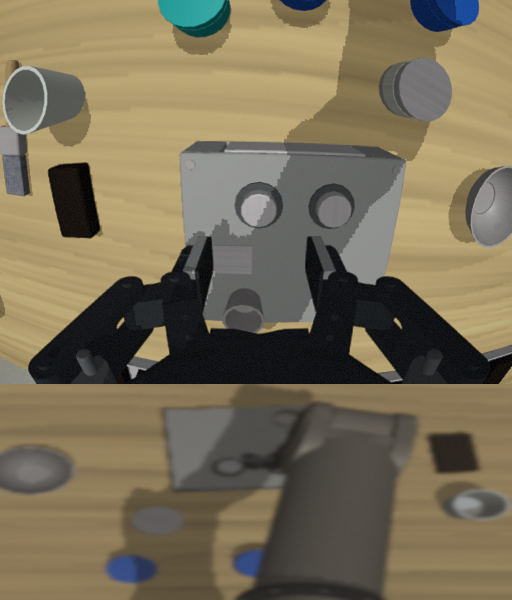

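Wrist view: both keys are clear, right at (258,207) and left at (332,207). The tin is upright at about (420,90), well to the left of the tray's path.

Run:
```python
from h import *
w=ld('w3');R=np.array(w['R']);o=-R.T@np.array(w['t'])
def at(u,v,z):
    d=np.array([u-w['cx'],v-w['cy']]);r=np.linalg.norm(d);th=r/w['fx'];k=np.sin(th)*d/max(r,1e-9)
    D=R.T@np.array([k[0],k[1],np.cos(th)]);return np.round((o+D*(z-o[2])/D[2])[:2],4)
t=at(420,90,.054);l,r=at(334,209,.084),at(259,209,.084)
r0=t-np.array([.6335,-.1]);print('tin',t,'box x,y',r0@[.9973,.0729],r0@[-.0729,.9973],'keys',l,r,(l+r)/2)
```

```text
tin [0.4706 0.0039] box x,y -0.15488585999999993 0.11549488 keys [ 0.5841 -0.0732] [ 0.59   -0.1354] [ 0.58705 -0.1043 ]
```

Emit:
send_rows(
  motion=[
    {"dp":[0.005,0.02,-0.01],"rot":[0,0,-0.025],"grip":0.05},
    {"dp":[0,0.01,-0.02],"rot":[0,0.007,0],"grip":0.05},
    {"dp":[0,0.001,-0.02],"rot":[0,0,0],"grip":0.05},
    {"dp":[0,0,-0.008],"rot":[0,0,0],"grip":0.05},
    {"dp":[0,0,0],"rot":[0,0,0],"grip":0.05},
  ],
)

```text
clock: 9.65
tcp_pos: [0.583, -0.1041, 0.1062]
orientation: [-2.147, -2.288, 0.005]
contact_force: [0.5, 0.8, 0.1]
grip_width: 0.05
```

Run:
```python
from h import *
st()
w=grab('wrist','w4');s=grab('scene','s4')
cv2.imwrite('pics/p4.png',np.vstack([w['img'],cv2.resize(s['img'][150:260,140:270],(512,216*2))[:216]])[:,:,::-1])
```

```text
9.65 [ 0.583  -0.1041  0.1062] jaw 1.634 corr rot [-0.    -0.005 -0.   ] F [0.5 0.8 0.1] 0.05 [-0.12  0.5   0.25  1.87 -0.17  0.79  1.85]
```

View pics/p4.png

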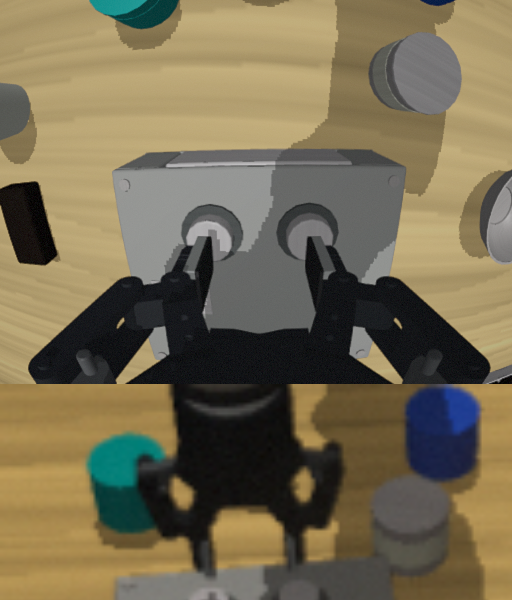

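Both tips are over the keys laterally; +4 mm in x is still needed. Then I lower until contact.

Emit:
send_rows(
  motion=[
    {"dp":[0.004,-0.001,-0.007],"rot":[0,0,0],"grip":0.05},
    {"dp":[0,0,-0.007],"rot":[0,0,0],"grip":0.05},
    {"dp":[0,0,-0.004],"rot":[0,0,0],"grip":0.05},
    {"dp":[0,0,-0.003],"rot":[0,0,0],"grip":0.05},
    {"dp":[0,0,-0.003],"rot":[0,0,0],"grip":0.05},
  ],
)

```text
clock: 10.38
tcp_pos: [0.589, -0.106, 0.083]
orientation: [-2.151, -2.29, 0.001]
contact_force: [-0.8, 0.5, -1.2]
grip_width: 0.0502
```

Emit:
send_rows(
  motion=[
    {"dp":[0,0,-0.003],"rot":[0,0,0],"grip":0.05},
    {"dp":[0,0,-0.003],"rot":[0,0,0],"grip":0.05},
  ],
)

```text
clock: 10.62
tcp_pos: [0.5891, -0.106, 0.0775]
orientation: [-2.151, -2.29, 0.0]
contact_force: [-2.2, 0.1, 7.5]
grip_width: 0.0503
```

Emit:
send_rows(
  motion=[
    {"dp":[0,0,-0.003],"rot":[0,0,0],"grip":0.05},
    {"dp":[0,0,-0.002],"rot":[0,0,0],"grip":0.05},
  ],
)

```text
clock: 10.88
tcp_pos: [0.5891, -0.1061, 0.0739]
orientation: [-2.151, -2.289, -0.001]
contact_force: [-7.2, 1.4, 19.2]
grip_width: 0.0495
```

Run:
```python
from h import *
st()
```

```text
10.875 [ 0.5891 -0.1061  0.0739] jaw 1.633 corr rot [-0.001 -0.    -0.   ] F [-7.2  1.4 19.2] 0.0495 [-0.1   0.55  0.23  1.88 -0.18  0.73  1.87]
```

Emit:
send_rows(
  motion=[
    {"dp":[0,0,0],"rot":[0,0,0],"grip":0.05},
    {"dp":[0,0,0],"rot":[0,0,0],"grip":0.05},
    {"dp":[0,0,0],"rot":[0,0,0],"grip":0.05},
    {"dp":[0,0,0],"rot":[0,0,0],"grip":0.05},
    {"dp":[0,0,0],"rot":[0,0,0],"grip":0.05},
    {"dp":[0,0,0],"rot":[0,0,0],"grip":0.05},
    {"dp":[0,0,0],"rot":[0,0,0],"grip":0.05},
    {"dp":[0,0,0],"rot":[0,0,0],"grip":0.05},
  ],
)

```text
clock: 11.88
tcp_pos: [0.5891, -0.106, 0.0762]
orientation: [-2.151, -2.289, -0.002]
contact_force: [-0.3, -0.6, 3.3]
grip_width: 0.0498
```

Run:
```python
from h import *
st()
w=grab('wrist','w5');s=grab('scene','s5')
cv2.imwrite('pics/p5.png',np.vstack([w['img'],cv2.resize(s['img'][150:260,140:270],(512,216*2))[:216]])[:,:,::-1])
```

```text
11.875 [ 0.5891 -0.106   0.0762] jaw 1.633 corr rot [-0.002  0.     0.   ] F [-0.3 -0.6  3.3] 0.0498 [-0.1   0.55  0.23  1.88 -0.18  0.74  1.87]
```

View pics/p5.png

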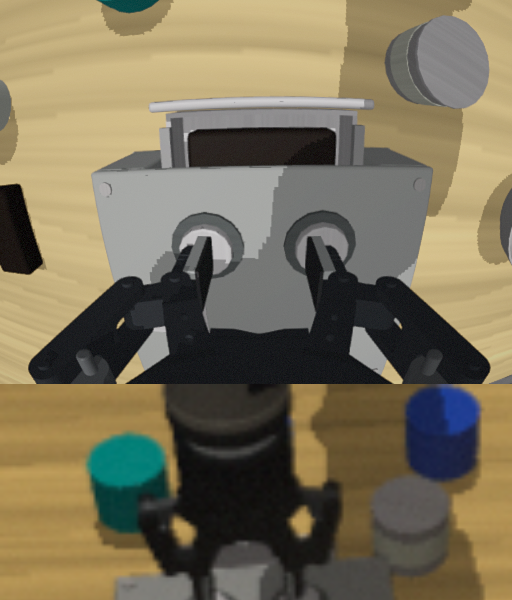

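The tray is coming out (panel at (260,105)) and clear of the tin. The grip force is relaxing, so I press again and hold with a small bias.

Emit:
send_rows(
  motion=[
    {"dp":[0,0,-0.002],"rot":[0,0,0],"grip":0.05},
    {"dp":[0,0,-0.001],"rot":[0,0,0],"grip":0.05},
    {"dp":[0,0,-0.0007],"rot":[0,0,0],"grip":0.05},
    {"dp":[0,0,-0.0007],"rot":[0,0,0],"grip":0.05},
    {"dp":[0,0,-0.0007],"rot":[0,0,0],"grip":0.05},
    {"dp":[0,0,-0.0007],"rot":[0,0,0],"grip":0.05},
  ],
)

```text
clock: 12.72
tcp_pos: [0.5892, -0.106, 0.0741]
orientation: [-2.15, -2.288, -0.004]
contact_force: [-3.4, 0.8, 8.9]
grip_width: 0.05
```

Emit:
send_rows(
  motion=[
    {"dp":[0,0,-0.001],"rot":[0,0,0],"grip":0.05},
    {"dp":[0,0,-0.001],"rot":[0,0,0],"grip":0.05},
    {"dp":[0,0,-0.001],"rot":[0,0,0],"grip":0.05},
    {"dp":[0,0,-0.001],"rot":[0,0,0],"grip":0.05},
    {"dp":[0,0,-0.001],"rot":[0,0,0],"grip":0.05},
    {"dp":[0,0,-0.001],"rot":[0,0,0],"grip":0.05},
    {"dp":[0,0,-0.001],"rot":[0,0,0],"grip":0.05},
    {"dp":[0,0,-0.001],"rot":[0,0,0],"grip":0.05},
    {"dp":[0,0,-0.001],"rot":[0,0,0],"grip":0.05},
    {"dp":[0,0,-0.001],"rot":[0,0,0],"grip":0.05},
    {"dp":[0,0,-0.001],"rot":[0,0,0],"grip":0.05},
    {"dp":[0,0,-0.001],"rot":[0,0,0],"grip":0.05},
  ],
)

```text
clock: 14.22
tcp_pos: [0.5891, -0.1061, 0.0742]
orientation: [-2.149, -2.286, -0.01]
contact_force: [-4.6, 1.2, 11.5]
grip_width: 0.0499
```

Run:
```python
from h import *
st()
w=grab('wrist','w6');s=grab('scene','s6')
cv2.imwrite('pics/p6.png',np.vstack([w['img'],cv2.resize(s['img'][150:260,140:270],(512,216*2))[:216]])[:,:,::-1])
```

```text
14.225 [ 0.5891 -0.1061  0.0742] jaw 1.633 corr rot [-0.007  0.002  0.   ] F [-4.6  1.2 11.5] 0.0499 [-0.09  0.55  0.23  1.88 -0.19  0.73  1.88]
```

View pics/p6.png

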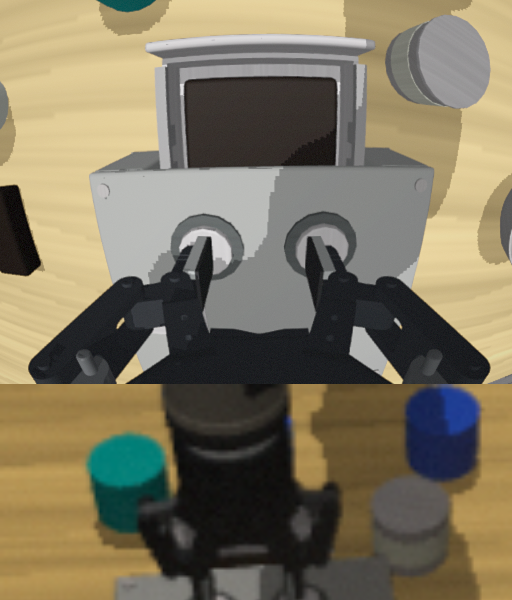

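The tray is far out (panel at (260,43)) with 11 N on the keys. I'll hold longer, then compare the pictures numerically.

Emit:
send_rows(
  motion=[
    {"dp":[0,0,-0.001],"rot":[0,0,0],"grip":0.05},
    {"dp":[0,0,-0.001],"rot":[0,0,0],"grip":0.05},
    {"dp":[0,0,-0.001],"rot":[0,0,0],"grip":0.05},
    {"dp":[0,0,-0.001],"rot":[0,0,0],"grip":0.05},
    {"dp":[0,0,-0.001],"rot":[0,0,0],"grip":0.05},
    {"dp":[0,0,-0.001],"rot":[0,0,0],"grip":0.05},
    {"dp":[0,0,-0.001],"rot":[0,0,0],"grip":0.05},
    {"dp":[0,0,-0.001],"rot":[0,0,0],"grip":0.05},
    {"dp":[0,0,-0.001],"rot":[0,0,0],"grip":0.05},
    {"dp":[0,0,-0.001],"rot":[0,0,0],"grip":0.05},
    {"dp":[0,0,-0.001],"rot":[0,0,0],"grip":0.05},
    {"dp":[0,0,-0.001],"rot":[0,0,0],"grip":0.05},
  ],
)

```text
clock: 15.82
tcp_pos: [0.5892, -0.1061, 0.0743]
orientation: [-2.148, -2.285, -0.017]
contact_force: [-3.6, 1.5, 12.3]
grip_width: 0.0501
```

Run:
```python
from h import *
st()
w=grab('wrist','w7')
for n in('w5','w6','w7'):
    f=ld(n);col=f['img'][:,255:262].mean((1,2));g=np.diff(col);R=np.array(f['R']);o=-R.T@np.array(f['t'])
    v=int(np.argmax(g[15:130]))+15.5
    d=np.array([258-f['cx'],v-f['cy']]);r=np.linalg.norm(d);th=r/f['fx'];k=np.sin(th)*d/r
    D=R.T@np.array([k[0],k[1],np.cos(th)]);X=o+D*(.054-o[2])/D[2]
    print(n,v,X.round(4),'out of front',-((X[:2]-[.6335,-.1])@[.9973,.0729])-.09)
```

```text
15.825 [ 0.5892 -0.1061  0.0743] jaw 1.633 corr rot [-0.012  0.003  0.   ] F [-3.6  1.5 12.3] 0.0501 [-0.09  0.55  0.23  1.88 -0.19  0.73  1.88]
w5 108.5 [ 0.5151 -0.1117  0.054 ] out of front 0.028921963098212808
w6 63.5 [ 0.4904 -0.1131  0.054 ] out of front 0.05362868959391115
w7 63.5 [ 0.4905 -0.113   0.054 ] out of front 0.053584997034628296
```

Run:
```python
from h import *
f=ld('w7');R=np.array(f['R']);o=-R.T@np.array(f['t'])
print(f['img'][28:56,258].mean(1).astype(int))
print(np.abs(ld('w6')['img'][:160,150:370].astype(int)-f['img'][:160,150:370]).mean())
for v in(38,40,42,44,48,50):
    d=np.array([258-f['cx'],v-f['cy']]);r=np.linalg.norm(d);th=r/f['fx'];k=np.sin(th)*d/r
    D=R.T@np.array([k[0],k[1],np.cos(th)]);X=o+D*(.056-o[2])/D[2]
    print(v,X.round(4),-((X[:2]-[.6335,-.1])@[.9973,.0729])-.09)
```

```text
[187 186 186 186 186 186 196 208 218 218 216 212 207 194 178 152 115 103
 101 104 104 102 103 103 125 158 162 162]
2.640407196969697
38 [ 0.4766 -0.1139  0.056 ] 0.06752177740991183
40 [ 0.4777 -0.1138  0.056 ] 0.0663929092991015
42 [ 0.4788 -0.1137  0.056 ] 0.06526718024035039
44 [ 0.4799 -0.1137  0.056 ] 0.06414447570075729
48 [ 0.4822 -0.1135  0.056 ] 0.0619076878026556
50 [ 0.4833 -0.1135  0.056 ] 0.060793380990942086
```

Run:
```python
from h import *
def x(n,v,z):
    f=ld(n);R=np.array(f['R']);o=-R.T@np.array(f['t']);d=np.array([258-f['cx'],v-f['cy']]);r=np.linalg.norm(d);th=r/f['fx'];k=np.sin(th)*d/r
    D=R.T@np.array([k[0],k[1],np.cos(th)]);X=o+D*(z-o[2])/D[2];return -((X[:2]-[.6335,-.1])@[.9973,.0729])-.09
for n,a,b in(('w4',142,180),('w5',90,120)):print(n,a,ld(n)['img'][a:b,258].mean(1).astype(int))
for z in(.054,.058,.062):
  print(z,'w7',[round(x('w7',v,z),4) for v in(33,34,35)],'w4',[(v,round(x('w4',v,z),4)) for v in range(146,172,3)])
```

```text
w4 142 [159 160 160 160 163 163 153 121 105 104 105 104 106 106 105 105 105 104
 102 139 167 182 191 111  88 138 145 149 149 149 150 149 150 149 149 150
 148 149]
w5 90 [166 165 166 166 167 165 159 173 190 201 207 203 198 191 183 169 144 118
 106 125 141 143 142 142 145 146 145 146 146 145]
0.054 w7 [np.float64(0.0708), np.float64(0.0702), np.float64(0.0697)] w4 [(146, np.float64(0.0096)), (149, np.float64(0.0076)), (152, np.float64(0.0056)), (155, np.float64(0.0036)), (158, np.float64(0.0015)), (161, np.float64(-0.0005)), (164, np.float64(-0.0026)), (167, np.float64(-0.0046)), (170, np.float64(-0.0067))]
0.058 w7 [np.float64(0.0699), np.float64(0.0693), np.float64(0.0688)] w4 [(146, np.float64(0.0102)), (149, np.float64(0.0082)), (152, np.float64(0.0063)), (155, np.float64(0.0043)), (158, np.float64(0.0023)), (161, np.float64(0.0003)), (164, np.float64(-0.0017)), (167, np.float64(-0.0037)), (170, np.float64(-0.0058))]
0.062 w7 [np.float64(0.069), np.float64(0.0684), np.float64(0.0679)] w4 [(146, np.float64(0.0108)), (149, np.float64(0.0089)), (152, np.float64(0.0069)), (155, np.float64(0.005)), (158, np.float64(0.003)), (161, np.float64(0.0011)), (164, np.float64(-0.0009)), (167, np.float64(-0.0029)), (170, np.float64(-0.0049))]
```

The panel's front edge moved from about 0 to 70 mm and hasn't changed over the last 1.5 s, so the tray is fully out. Now I release straight up.

Emit:
send_rows(
  motion=[
    {"dp":[0,0,0.006],"rot":[0,0,0],"grip":0.05},
    {"dp":[0,0,0.015],"rot":[0,0,0],"grip":0.05},
    {"dp":[0,0,0.03],"rot":[0,0,0],"grip":0.05},
    {"dp":[0,0,0.04],"rot":[0,0,0],"grip":0.05},
    {"dp":[0,0,0.04],"rot":[0,0,0],"grip":0.05},
    {"dp":[0,0,0],"rot":[0,0,0],"grip":0.05},
    {"dp":[0,0,0],"rot":[0,0,0],"grip":0.05},
    {"dp":[0,0,0],"rot":[0,0,0],"grip":0.05},
  ],
)

```text
clock: 16.88
tcp_pos: [0.5884, -0.106, 0.2108]
orientation: [-2.148, -2.285, -0.017]
contact_force: [0.1, 0.8, -0.4]
grip_width: 0.0498
```

Run:
```python
from h import *
st()
w=grab('wrist','w8');s=grab('scene','s8')
cv2.imwrite('pics/p8.png',np.vstack([w['img'],cv2.resize(s['img'][140:260,60:360],(512,216))])[:,:,::-1])
```

```text
16.875 [ 0.5884 -0.106   0.2108] jaw 1.632 corr rot [-0.011  0.003  0.   ] F [ 0.1  0.8 -0.4] 0.0498 [-0.13  0.38  0.27  1.78 -0.13  1.    1.83]
```

View pics/p8.png

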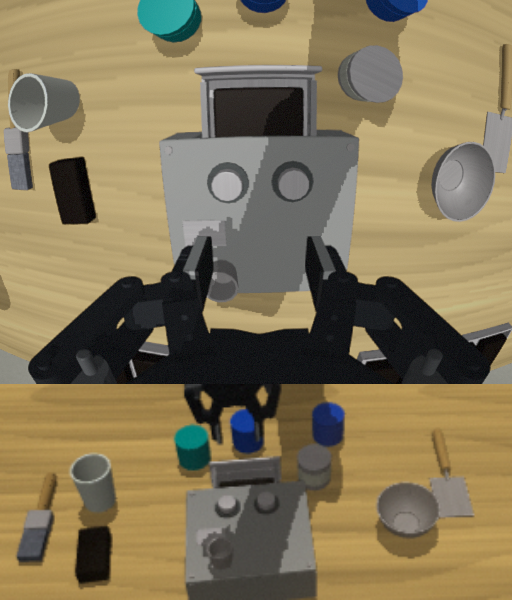

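The tray is out (panel at (258,70)) and both keys are up at (227,183) and (293,182). The tin is upright at (372,73), clear of the tray, the bystanders look undisturbed, and the gripper is clear.

```bash
python3 -c "
from bench import hand_in
print(hand_in())"
```

```text
the job is handed in; nothing more can be done
None
```

I pushed the pale tin out of the tray's way, pressed both keys until the tray was fully out, then let go and moved clear. I handed the job in at about 17 s of the 58 s allowed.

- **Tin:** I pushed it sideways along the table with both fingers. It ended about 115 mm to the left of the tray's middle line, still upright.
- **Keys and tray:** I held both keys down with 9–12 N in total. That force briefly dropped to about 3 N early on and I pressed again; the tray then went on. The panel moved about 70 mm by the wrist camera and did not change over the last 1.5 s of holding.
- **Last picture:** It shows the keys up, the tray out and the tin clear of it. The other things look undisturbed, judged by eye only. The gripper was clear at 0.21 m with no contact force.

No check failed. How far the tray came out and where the tin ended are camera estimates, good to about 2 mm.

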